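Lock the whetstone into its holder past the spring catch

ROBOT

A 7-joint arm with a two-finger parallel gripper is mounted at the origin on a cart in front of the work surface, level with it; the furniture and walls round the work are solid. World frame = base frame: x ahead of the robot, y to its left, z up, the work surface at z = 0. Lengths are in m, angles in rad, forces in N, time in s.
With the tool pointing down it reaches from about 0.425 to 1.025 m from the base axis. Payload 9.4 kg.
Tool frame: the origin (TCP) lies at the very end of the fingers, on their centre line; the grasp point (between the pads) lies arm.grip_depth behind it (arm.grip_depth is the distance from the TCP to the grasp point, in m); z points along the fingers, x is the direction in which the jaws open and shut, and the axes are right-handed (so a half turn about z gives the same grasp; the last joint's range is limited). The gripper opens to 93 mm and grips with 3 to 60 N. Pads are 15 mm wide; open, the fingers measure 128 mm over their backs; the gripper's body (75 mm by 188 mm) begins 65 mm behind the grasp point.
Start: joints at [1.03, 0.599, -0.003, 1.599, 0.002, 0.943, -0.08], TCP at [0.324, -0.648, 0.219] pointing down, gripper open.
Joint ranges: [-2.57, 2.57], [-0.35, 1.97], [-1.29, 1.29], [0.11, 2.56], [-1.05, 4.19], [0.11, 1.86], [-2.63, 2.63]. Speed limits (rad/s): [2.22, 2.22, 3.01, 3.01, 3.14, 3.14, 3.14].

INTERFACE

Orientations are given as [roll, pitch, yaw] about the fixed x, y, z axes, in that order (R = Rz(yaw) Ry(pitch) Rx(roll)).
In Python, from station import arm gives the robot as it stands.
- The arm moves only by the shell command python3 -m creep 'ROWS' [FORCE]. ROWS is JSON, a list of rows, each an object with "offset": the shift along the tool's x, y, z in m, a list of three; "angular": the turn, a rotation vector about the tool's x, y, z in degrees, a list of three; "gripper": the opening, from 0 (shut) to 1 (fully open). A call has exactly 5 rows; each row is the pose to reach, as a shift and turn from the pose commanded when the call began, along the tool's axes at that moment; what a row does not reach only later rows make up. A row lasts 1/8 s, in which the tool goes at most 62.5 mm and 10.7 degrees, less where a joint would pass 70% of its speed; a pose out of reach is approached as far as the arm can. A call with a gripper value outside its range is refused whole. The fingers move at their own pace and stop on an object; FORCE is the grip in N (left out, the last holds). Time passes only in rows, so rows that repeat a pose let the fingers close, or fill a call up. It gives the time, the measured TCP pose, the force and the opening at its end, in the units of the state.
- arm.sense(): the state, without advancing time (a new reading comes with each control period).
- arm.camera(name): name is "side" or "top" or "wrist"; returns a dict with "img" (384x512x3 uint8, red, green, blue), "z_map" (384x512 float32, m along the optical axis (not along the pixel's ray), 0 where there is no reading), "K" (3x3 intrinsics, pixels), "k1" (the pictures are not rectified: a ray, as slopes to the right and down, at radius r is drawn at 1 + k1 r^2 times it, then the intrinsics apply), "position" and "rotation" of the camera in the world; the wrist camera has in their place "T_tool_cam" (4x4, takes a point from camera to tool coordinates, whose origin is the TCP and whose axes are the tool frame's). Camera axes: x right, y down, z forward; pixel columns grow to the right and rows downward; lengths in m; the calibration is good to about 2 mm. A picture is of the moment at which its call begins: read the wrist's pose just before it.
- arm.hand_in(): hands the job in, once; it reports no verdict.
The state is a dict: "time_s": time; "joint_positions": joint angles; "joint_vel": joint speeds; "effort": joint torques, N m; "tcp_pos": TCP position; "orientation": TCP orientation; "force": force on the tool from outside, world axes, zero at the start; "ft_torque": the same for the moment, N m; "width": finger opening in m.
Only numpy, scipy, OpenCV 4.12 (cv2) and the standard library are available. Lean on these libraries where they do the work, as an engineer would, in place of code of your own. Each camera call takes 0.05 s, during which the arm holds its last target.

TASK

Slide the whetstone home in its holder: with a fingertip press the red spring bar behind the stone down, and keep it down while you push the stone along over the catch tooth; then push on until the stone is home at the end stop and the tooth has sprung up again behind it. Only press and push: do not lift or tip the stone, and leave the other things where they stand.

Things in the scene. Friction and masses are not known exactly. Their poses are not given: they have to be found in the camera images.
- holder: Dark steel holder, fixed, 360 x 96 mm. Origin on the worktop under the lane's middle line; x = push direction, lane from x = -190 mm (open end) to the end stop (end_stop), z up. Two dark runners carry the stone: tops 26 mm up, free gap between them y = -31 to +31 mm, its floor 4 mm up. Guide walls 34 mm high, inner faces y = +-42 mm. The red spring bar lies in the gap.
- catch (a joint): Travel of the red spring bar and its tooth (one part) straight down, m: 0 = up, 0.012 = bottom stop; spring 1.3 N at the top, 2.3 N at the bottom. The stone passes the tooth once it is down more than 8 mm (9 is safe). A stone over the tooth keeps it down by itself; it springs up once the stone's rear has passed and nothing else holds it.
- press_point (a point): Top of the red press bar at its ribbed free end, x = -158 mm of the holder. The bar is flat, 40 mm wide, x = -178 to +10 mm, top 24 mm above the worktop when up, 12 mm when down; it runs under the stone and out behind it. A fingertip pressing it behind the stone can slide along it and push the stone's rear face at the same time, up to the tooth. Moves with the bar.
- tooth_top (a point): Middle of the tooth's top face, x = +16 mm of the holder; the tooth stands across the bar's far end, x = +10 to +22 mm, 40 mm wide, top 34 mm above the worktop when up, so it blocks the stone. Moves with the bar.
- stone: Loose whetstone, brown-red below, grey above, 130 long (x, along the lane) x 80 wide x 28 mm high, 0.6 to 0.9 kg. Origin at the centre of its underside. Starts on the runners, front face 8 to 28 mm short of the tooth (origin at x = -63 to -83 mm of the holder). Home between tooth and end stop it has 6 mm of play: origin at x = +87 to +93 mm.
- end_stop (a point): Middle of the end stop's rubber face, x = +158 mm of the holder, 34 mm above the worktop; the stop is 44 mm high.
- timer: Red and white kitchen timer, 62 mm across, 45 high, loose bystander beside the holder; origin under its centre.
- jar_2: Small glass jar with red-pink contents and green lid, 60 mm across, 85 high, loose bystander beside the holder; origin under its centre.
- jar_honey: Small glass honey jar, pale yellow contents, green lid, 68 mm across, 84 high, loose bystander beside the holder; origin under its centre.
- weight_0: Small brass balance weight, 29 mm across, 30 high, loose bystander; origin under its centre.
- weight_1: Larger brass balance weight, 37 mm across, 35 high, loose bystander; origin under its centre.
- pastry_brush: Flat pastry brush, 223x43x12 mm, lying, loose bystander; origin under its centre.

How it is judged:
On the way, in this order (a step that is already met when the one before it is completed fails the run):
1. the spring bar is pressed down at least 9 mm while the stone is still before the tooth (value of joint catch above 0.009 m and x of stone in the frame of holder below -0.05 m), for 0.2 s.
2. with the bar down, the stone's front has slid at least 35 mm over the tooth (value of joint catch above 0.006 m and x of stone in the frame of holder above -0.02 m), for 0.1 s.
At the end, for the whole second after the job is handed in: The stone lies flat (within 0.05 rad) and at rest on the runners between tooth and end stop, its origin at x = 84 to 97 mm of the holder and in line with it (0.08 rad), and the spring bar is up again behind it (within 3 mm of its top position) (x of stone in the frame of holder between 0.084 and 0.097 m and value of joint catch below 0.003 m and z of stone in the frame of holder between 0.022 and 0.03 m and angle between stone's own z axis and vertical below 0.05 rad and angle between the x axis of stone and the x axis of holder, either way round below 0.08 rad and linear speed of stone below 0.02 m/s); the robot touches nothing.
It fails at once if the stone is lifted more than 10 mm off its runners (z of stone in the frame of holder above 0.036 m).
It fails at once if the stone is tipped more than 0.15 rad (angle between stone's own z axis and vertical above 0.15 rad).
It fails at once if a bystander is moved more than 30 mm or knocked over (distance of any of timer, jar_2, jar_honey, weight_0, weight_1, pastry_brush from where it was at the start of the episode above 0.03 m or angle between any of timer, jar_2, jar_honey, weight_0, weight_1, pastry_brush's own z axis and vertical above 0.5 rad).
It also fails if it takes over 38 s, if anything falls off the work surface, if the arm or the gripper's body presses on something with over 40 N, if the wrist force passes 120 N, or if a joint passes its speed limit or range.

## Working session

There is one attempt and no reset: what is moved stays moved. The work goes in short steps, Python scripts to look and compute and a shell command to move; the robot and the scene stay as the last step left them, time stands still between calls to the robot, and variables do not carry over. Pictures are saved under pics/ and viewed, and the job is handed in when it is done.

```bash
mkdir -p pics; ls; python3 - <<'E'
from station import arm
import cv2,numpy as np
s=arm.sense();print({k:np.round(v,3).tolist() for k,v in s.items()},arm.grip_depth)
for n in("top","side"):
    c=arm.camera(n);cv2.imwrite(f"pics/{n}0.png",c["img"][...,::-1]);np.savez(f"{n}0.npz",**c)
    print(n,c["K"].tolist(),c["k1"],c["position"],c["rotation"])
E
```

```text
pics
{'time_s': 0.0, 'joint_positions': [1.03, 0.6, -0.003, 1.6, 0.002, 0.943, -0.08], 'joint_vel': [-0.001, 0.0, -0.001, 0.0, 0.001, -0.0, 0.002], 'effort': [0.001, -76.508, 1.498, -25.235, -0.052, 0.017, 0.0], 'tcp_pos': [0.324, -0.648, 0.218], 'orientation': [3.141, 0.002, -1.107], 'force': [0.529, 0.103, -0.314], 'ft_torque': [0.013, -0.028, 0.026], 'width': 0.093} 0.0188
top [[462.7641937985897, 0.0, 250.53506782477461], [0.0, 462.7641937985897, 187.1732900214879], [0.0, 0.0, 1.0]] 0.04722840623443488 [-0.08889055 -0.07338837  1.59814948] [-2.77212829 -0.00775289 -1.51815801]
side [[387.2003713191175, 0.0, 254.9270013306875], [0.0, 387.2003713191175, 185.76291437689392], [0.0, 0.0, 1.0]] -0.09668075240688669 [0.08852465 0.91146846 0.78264128] [-2.17005792  0.01817225 -2.74229356]
```

View pics/top0.png

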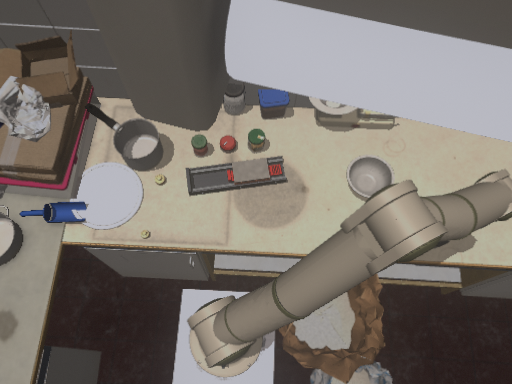

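View pics/side0.png

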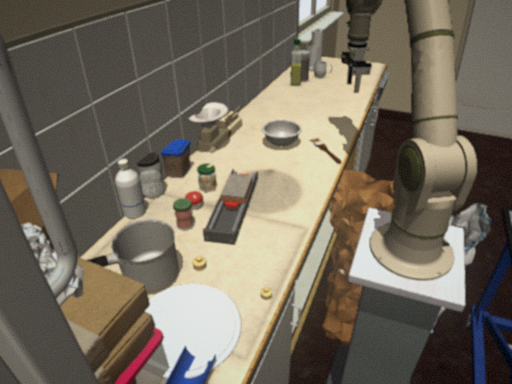

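The top view shows the holder from about (188,185) to (285,170). The tooth is near (230,176), the ribbed bar end near (277,170), and the push goes to image left. Next I'll measure these.

```bash
cat > h.py <<'E'
import numpy as np,cv2
from scipy.spatial.transform import Rotation as R
def rot(r):
    r=np.asarray(r); return r if r.shape==(3,3) else R.from_euler("xyz",r).as_matrix()
def slopes(c,uv):
    K=c["K"];d=(np.atleast_2d(uv)-[K[0,2],K[1,2]])/[K[0,0],K[1,1]]
    s=d.copy()
    for _ in range(20): s=d/(1+float(c["k1"])*(s**2).sum(1,keepdims=True))
    return np.c_[s,np.ones(len(s))]
def onplane(c,uv,z,Rm=None,p=None):
    Rm=rot(c["rotation"]) if Rm is None else Rm; p=c["position"] if p is None else p
    d=slopes(c,uv)@Rm.T; return p+d*((z-p[2])/d[:,2])[:,None]
def bydepth(c,uv,Rm=None,p=None):
    Rm=rot(c["rotation"]) if Rm is None else Rm; p=c["position"] if p is None else p
    uv=np.atleast_2d(uv);z=c["z_map"][np.round(uv[:,1]).astype(int),np.round(uv[:,0]).astype(int)]
    return p+(slopes(c,uv)*z[:,None])@Rm.T
E
python3 - <<'E'
from h import *
c=dict(np.load("top0.npz"));im=c["img"]
print(bydepth(c,[[265,195],[150,240],[252,168],[120,190]]).round(3))
crop=im[115:205,170:310][...,::-1];cv2.imwrite("pics/t1.png",cv2.resize(crop,None,fx=5.5,fy=5.5,interpolation=cv2.INTER_CUBIC))
s=dict(np.load("side0.npz"));print(bydepth(s,[[215,280],[300,200]]).round(3))
crop=s["img"][160:260,165:275][...,::-1];cv2.imwrite("pics/s1.png",cv2.resize(crop,None,fx=5.5,fy=5.5,interpolation=cv2.INTER_CUBIC))
E
```

```text
[[ 0.503 -0.108 -0.003]
 [ 0.31   0.291  0.001]
 [ 0.582 -0.055  0.057]
 [ 0.489  0.423  0.007]]
[[ 0.471  0.313  0.004]
 [ 0.371 -0.114  0.001]]
```

View pics/t1.png

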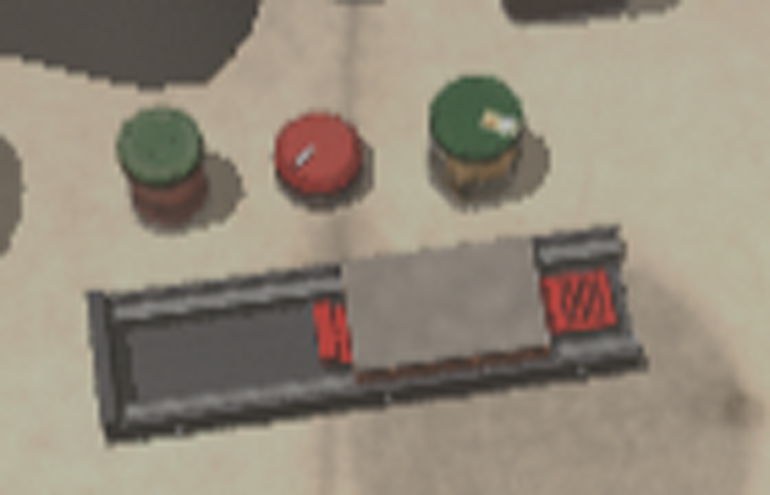

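View pics/s1.png

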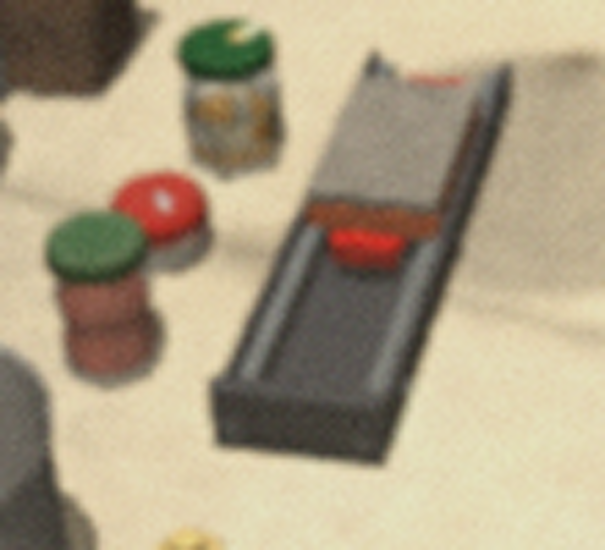

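Stone top corners, red pad corners and holder ends show clearly in the enlarged view. I'll convert them to world coordinates and check them against the known sizes.

```bash
python3 - <<'E'
from h import *
from station import arm
c=dict(np.load("top0.npz"))
f=lambda l:(np.array(l,float)+.5)/5.5-.5+[170,115]
S=onplane(c,f([[342,262],[532,238],[550,347],[354,372]]),.054)
print("stone",S.round(4).tolist(),[np.linalg.norm(S[i]-S[(i+1)%4]).round(4) for i in range(4)],S.mean(0))
hsv=cv2.cvtColor(c["img"],cv2.COLOR_RGB2HSV)
m=((hsv[...,0]<8)|(hsv[...,0]>172))&(hsv[...,1]>140)&(hsv[...,2]>90);m=m.astype(np.uint8)
n,lab,st,ce=cv2.connectedComponentsWithStats(m)
for i in range(1,n):
    if st[i,4]>15 and 180<ce[i][0]<300 and 120<ce[i][1]<200: print(st[i],ce[i],onplane(c,ce[i],.024).round(4),onplane(c,ce[i],.034).round(4),onplane(c,ce[i],.045).round(4))
P=onplane(c,f([[545,278],[612,270],[617,328],[552,335]]),.024);print("pad",P.round(4).tolist())
T=onplane(c,f([[315,303],[322,362]]),.034);print("toothfront",T.round(4).tolist())
E_=onplane(c,f([[88,292],[108,440]]),.044);print("stop outer",E_.round(4).tolist())
W=onplane(c,f([[618,226],[645,360]]),.034);print("open end",W.round(4).tolist())
for nme,u,z in(("jar2",(160,146),.085),("timer",(318,153),.045),("honey",(476,118),.084)):print(nme,onplane(c,f([u]),z).round(4))
w=arm.camera("wrist");print(w["T_tool_cam"].round(3).tolist())
E
```

```text
stone [[0.6027, 0.0197, 0.054], [0.6273, -0.1056, 0.054], [0.5494, -0.1206, 0.054], [0.5246, 0.0066, 0.054]] [np.float64(0.1277), np.float64(0.0793), np.float64(0.1296), np.float64(0.0791)] [ 0.57598013 -0.04998738  0.054     ]
[220 137  13  13  50] [225.76 144.78] [[0.6868 0.049  0.024 ]] [[0.6819 0.0482 0.034 ]] [[0.6765 0.0474 0.045 ]]
[269 165  13  10  69] [274.98550725 169.66666667] [[ 0.595  -0.1402  0.024 ]] [[ 0.5906 -0.1398  0.034 ]] [[ 0.5858 -0.1394  0.045 ]]
[227 170   7  11  50] [229.94 174.9 ] [[0.5647 0.0248 0.024 ]] [[0.5606 0.0242 0.034 ]] [[0.556  0.0235 0.045 ]]
pad [[0.612, -0.1162, 0.024], [0.6204, -0.1613, 0.024], [0.5781, -0.1659, 0.024], [0.5706, -0.1225, 0.024]]
toothfront [[0.5807, 0.0369, 0.034], [0.5385, 0.0292, 0.034]]
stop outer [[0.5758, 0.1872, 0.044], [0.4722, 0.1634, 0.044]]
open end [[0.6487, -0.1638, 0.034], [0.5519, -0.1845, 0.034]]
jar2 [[0.6658 0.1436 0.085 ]]
timer [[0.6866 0.0419 0.045 ]]
honey [[ 0.699  -0.0642  0.084 ]]
[[1.0, -0.001, -0.001, 0.0], [0.001, 0.964, 0.264, -0.073], [0.0, -0.264, 0.965, -0.167], [0.0, 0.0, 0.0, 1.0]]
```

Sizes and lane line agree: stone 128–130 x 79 mm and holder 357 mm. The holder origin is about (0.562, 0.011), the lane points at about 101.7°, and the stone is at about x = -63 mm. The press point is near (0.594, -0.144). Next I move toward it with the fingers shut and the jaw axis across the lane.

```bash
python3 -m creep '[{"offset":[-0.033,-0.047,0],"angular":[0,0,-7.5],"gripper":0},{"offset":[-0.066,-0.093,0],"angular":[0,0,-15],"gripper":0},{"offset":[-0.099,-0.14,0],"angular":[0,0,-22.5],"gripper":0},{"offset":[-0.132,-0.187,0],"angular":[0,0,-30],"gripper":0},{"offset":[-0.165,-0.2335,0],"angular":[0,0,-37.5],"gripper":0}]' 20
cat >m.py <<'E'
# usage: python3 m.py : pose in holder frame ; with target args hx hy z yawdeg -> offsets
import sys
from h import *
from station import arm
O=np.array([.562,.0108,0]);A=np.deg2rad(101.7)
d=np.array([np.cos(A),np.sin(A),0]);n=np.array([-d[1],d[0],0])
s=arm.sense();p=np.array(s["tcp_pos"]);Rt=R.from_euler("xyz",s["orientation"])
print("t",round(s["time_s"],3),"tcp",p.round(4),"rpy deg",np.rad2deg(s["orientation"]).round(2),"F",np.round(s["force"],1),"w",round(s["width"],4))
print("holder xyz mm",(1000*np.array([(p-O)@d,(p-O)@n,p[2]])).round(1))
if len(sys.argv)>1:
    a=list(map(float,sys.argv[1:5]));t=O+d*a[0]/1000+n*a[1]/1000+[0,0,a[2]/1000]
    Rg=R.from_euler("xyz",[180,0,a[3]],degrees=True)
    print("offset",Rt.inv().apply(t-p).round(4),"ang",np.rad2deg((Rt.inv()*Rg).as_rotvec()).round(2))
E
python3 m.py -158 0 120 11.7
```

```text
time_s: 0.78
tcp_pos: [0.46, -0.3947, 0.2186]
orientation: [3.142, -0.0, -0.448]
force: [0.6, -0.3, -0.3]
width: 0.0475
t 0.775 tcp [ 0.46   -0.3947  0.2186] rpy deg [180.    -0.   -25.68] F [ 0.6 -0.3 -0.3] w 0.0475
holder xyz mm [-376.3  182.1  218.6]
offset [ 0.0122 -0.2841  0.0986] ang [  0.    -0.   -37.38]
```

```bash
python3 -m creep '[{"offset":[0.0025,-0.057,0.01],"angular":[0,0,-7.5],"gripper":0},{"offset":[0.005,-0.114,0.02],"angular":[0,0,-15],"gripper":0},{"offset":[0.0075,-0.17,0.03],"angular":[0,0,-22.5],"gripper":0},{"offset":[0.01,-0.227,0.04],"angular":[0,0,-30],"gripper":0},{"offset":[0.012,-0.284,0.05],"angular":[0,0,-37.4],"gripper":0}]'
python3 - <<'E'
from h import *
from station import arm
s=arm.sense();c=arm.camera("wrist");np.savez("w1.npz",pos=s["tcp_pos"],ori=s["orientation"],**c)
cv2.imwrite("pics/w1.png",c["img"][...,::-1])
E
python3 m.py -158 0 40 11.7
```

```text
time_s: 1.4
tcp_pos: [0.595, -0.1447, 0.1682]
orientation: [3.141, 0.0, 0.204]
force: [1.0, -0.4, -0.1]
width: 0.0011
t 1.45 tcp [ 0.5983 -0.1355  0.1674] rpy deg [-179.73   -0.18   12.53] F [3.4 6.4 0.1] w 0.001
holder xyz mm [-150.6   -5.8  167.4]
offset [-0.0063  0.0079  0.1274] ang [-0.28 -0.18  0.83]
```

View pics/w1.png

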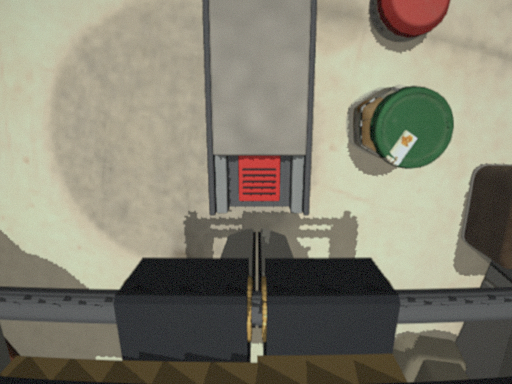

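The wrist view shows the lane upright. The red ribbed pad is centred near (260,180), the stone's rear edge is at row 155, and the finger gap is at column 257. I'll settle, descend some, and remeasure.

```bash
python3 -m creep '[{"offset":[0,0,0.005],"angular":[0,0,0],"gripper":0},{"offset":[0,0,0.015],"angular":[0,0,0],"gripper":0},{"offset":[0,0,0.025],"angular":[0,0,0],"gripper":0},{"offset":[0,0,0.028],"angular":[0,0,0],"gripper":0},{"offset":[0,0,0.028],"angular":[0,0,0],"gripper":0}]'
python3 - <<'E'
from h import *
from station import arm
s=arm.sense();c=arm.camera("wrist");np.savez("w2.npz",pos=s["tcp_pos"],ori=s["orientation"],**c)
im=c["img"];cv2.imwrite("pics/w2.png",im[...,::-1])
Rt=rot(s["orientation"]);T=c["T_tool_cam"];Rm=Rt@T[:3,:3];p=Rt@T[:3,3]+s["tcp_pos"]
hsv=cv2.cvtColor(im,cv2.COLOR_RGB2HSV)
m=(((hsv[...,0]<8)|(hsv[...,0]>172))&(hsv[...,1]>140)&(hsv[...,2]>90)).astype(np.uint8)
n,lab,st,ce=cv2.connectedComponentsWithStats(m)
for i in range(1,n):
    if st[i,4]>300:
        x,y,w,h=st[i,:4]; print(st[i],ce[i]);q=onplane(c,[[x,y],[x+w,y],[x,y+h],[x+w,y+h]],.024,Rm,p);print(q.round(4).tolist())
E
python3 m.py -158 0 40 11.7
```

```text
time_s: 2.08
tcp_pos: [0.594, -0.1468, 0.1404]
orientation: [-3.142, 0.0, 0.199]
force: [-0.3, 0.8, 0.2]
width: 0.0004
[ 399    0   67   25 1150] [431.19304348   9.62173913]
[[0.674, 0.0282, 0.024], [0.7281, 0.0417, 0.024], [0.6791, 0.0101, 0.024], [0.7339, 0.0234, 0.024]]
[ 238  159   46   49 1868] [260.54978587 182.15364026]
[[0.5729, -0.1224, 0.024], [0.6118, -0.1146, 0.024], [0.581, -0.1659, 0.024], [0.6215, -0.1578, 0.024]]
t 2.125 tcp [ 0.5942 -0.1466  0.1406] rpy deg [180.     0.    11.44] F [ 0.6 -0.4  1.1] w 0.0001
holder xyz mm [-160.7    0.3  140.6]
offset [ 0.0003 -0.0027  0.1006] ang [ 0.    0.   -0.26]
```

View pics/w2.png

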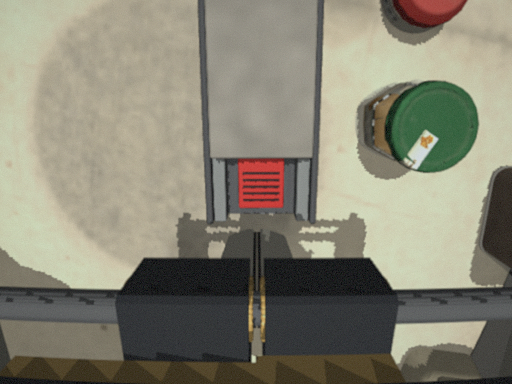

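The wrist camera puts the pad's rear middle within about 3 mm of the top-view frame, and its width is 40 mm as given. I'll shift 2 mm sideways and descend to just above the bar.

```bash
python3 -m creep '[{"offset":[0.002,0,0.03],"angular":[0,0,0],"gripper":0},{"offset":[0.002,0,0.06],"angular":[0,0,0],"gripper":0},{"offset":[0.002,0,0.09],"angular":[0,0,0],"gripper":0},{"offset":[0.002,0,0.108],"angular":[0,0,0],"gripper":0},{"offset":[0.002,0,0.11],"angular":[0,0,0],"gripper":0}]';python3 m.py
python3 - <<'E'
from h import *
from station import arm
c=arm.camera("wrist");cv2.imwrite("pics/w3.png",c["img"][...,::-1])
c=arm.camera("top")["img"];cv2.imwrite("pics/t3.png",cv2.resize(c[115:215,170:310][...,::-1],None,fx=5,fy=5))
E
```

```text
time_s: 2.75
tcp_pos: [0.5959, -0.1457, 0.0299]
orientation: [-3.141, 0.001, 0.2]
force: [0.3, -0.2, 0.5]
width: 0.0003
t 2.75 tcp [ 0.5959 -0.1457  0.0299] rpy deg [-1.7997e+02  8.0000e-02  1.1480e+01] F [ 0.3 -0.2  0.5] w 0.0003
holder xyz mm [-160.1   -1.5   29.9]
```

View pics/w3.png

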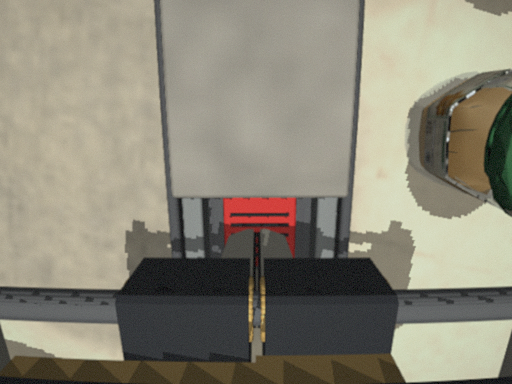

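View pics/t3.png

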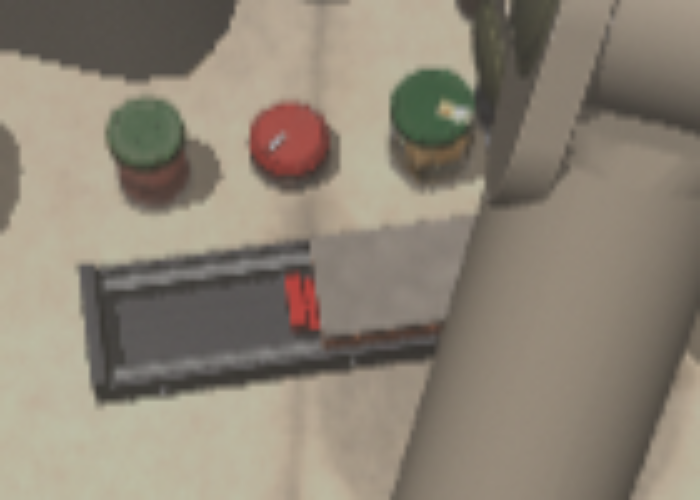

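The fingertip is over the pad and centred: the pad spans columns 223–297 and the finger gap is at 257. Now I press down.

```bash
python3 -m creep '[{"offset":[0,0,0.005],"angular":[0,0,0],"gripper":0},{"offset":[0,0,0.01],"angular":[0,0,0],"gripper":0},{"offset":[0,0,0.0145],"angular":[0,0,0],"gripper":0},{"offset":[0,0,0.0172],"angular":[0,0,0],"gripper":0},{"offset":[0,0,0.0172],"angular":[0,0,0],"gripper":0}]';python3 m.py
python3 - <<'E'
from h import *
from station import arm
c=arm.camera("side")["img"];cv2.imwrite("pics/s4.png",cv2.resize(c[150:260,160:280][...,::-1],None,fx=5,fy=5))
c=arm.camera("top")["img"];cv2.imwrite("pics/t4.png",cv2.resize(c[115:215,170:310][...,::-1],None,fx=5,fy=5))
E
```

```text
time_s: 3.48
tcp_pos: [0.5964, -0.1458, 0.0133]
orientation: [3.142, -0.0, 0.2]
force: [1.2, -1.1, 2.2]
width: 0.0002
t 3.475 tcp [ 0.5964 -0.1458  0.0133] rpy deg [ 1.800e+02 -1.000e-02  1.148e+01] F [ 1.2 -1.1  2.2] w 0.0002
holder xyz mm [-160.4   -2.    13.3]
```

View pics/s4.png

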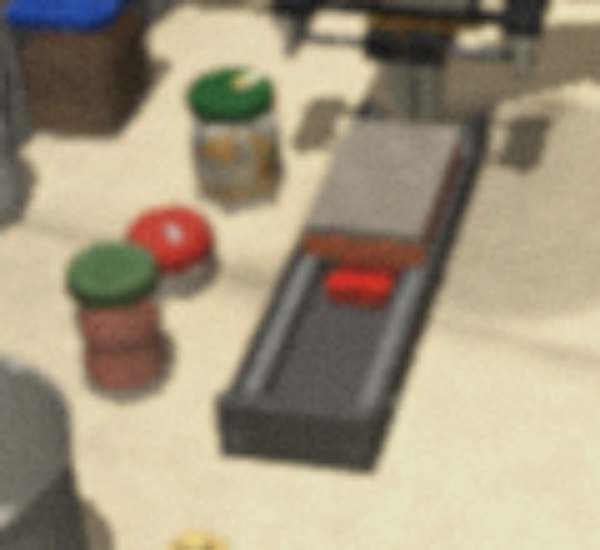

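View pics/t4.png

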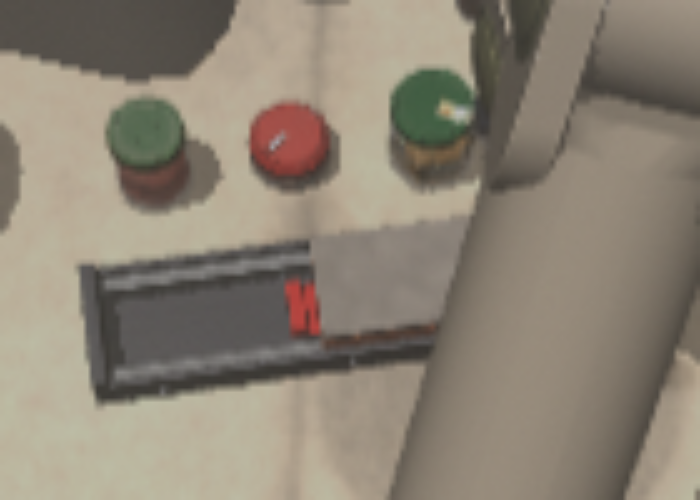

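The side view shows the tooth (360,285) dropped, and the 2.2 N force matches the spring at about 10.7 mm down. I'll push forward with the bar held down; forward is tool -y.

```bash
python3 -m creep '[{"offset":[0,-0.006,0.0006],"angular":[0,0,0],"gripper":0},{"offset":[0,-0.012,0.0008],"angular":[0,0,0],"gripper":0},{"offset":[0,-0.018,0.0008],"angular":[0,0,0],"gripper":0},{"offset":[0,-0.024,0.0008],"angular":[0,0,0],"gripper":0},{"offset":[0,-0.032,0.0008],"angular":[0,0,0],"gripper":0}]';python3 m.py
python3 - <<'E'
from h import *
from station import arm
c=arm.camera("side")["img"];cv2.imwrite("pics/s5.png",cv2.resize(c[150:260,160:280][...,::-1],None,fx=5,fy=5))
E
```

```text
time_s: 4.2
tcp_pos: [0.5898, -0.1152, 0.0126]
orientation: [3.14, 0.0, 0.199]
force: [1.5, -5.1, 1.2]
width: 0.0006
t 4.2 tcp [ 0.5898 -0.1152  0.0126] rpy deg [1.7993e+02 1.0000e-02 1.1420e+01] F [ 1.5 -5.1  1.2] w 0.0006
holder xyz mm [-129.    -1.7   12.6]
```

View pics/s5.png

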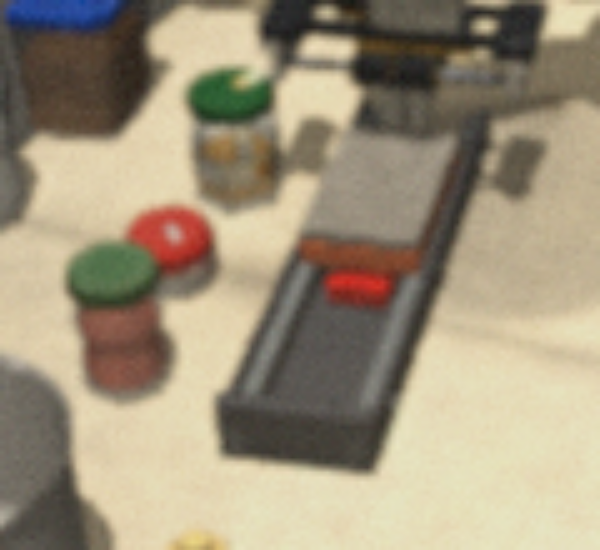

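Contact made: about 5 N, and the stone is sliding. I'll continue while watching the clearance above the honey jar.

```bash
python3 -m creep '[{"offset":[0,-0.004,0.0002],"angular":[0,0,0],"gripper":0},{"offset":[0,-0.008,0.0002],"angular":[0,0,0],"gripper":0},{"offset":[0,-0.012,0.0002],"angular":[0,0,0],"gripper":0},{"offset":[0,-0.016,0.0002],"angular":[0,0,0],"gripper":0},{"offset":[0,-0.020,0.0002],"angular":[0,0,0],"gripper":0}]';python3 m.py
python3 - <<'E'
from h import *
from station import arm
c=arm.camera("side")["img"];cv2.imwrite("pics/s6.png",cv2.resize(c[150:260,160:280][...,::-1],None,fx=5,fy=5))
E
```

```text
time_s: 4.88
tcp_pos: [0.5861, -0.096, 0.0126]
orientation: [3.14, -0.0, 0.199]
force: [1.3, -6.5, 3.3]
width: 0.0008
t 4.875 tcp [ 0.5861 -0.096   0.0126] rpy deg [ 1.7992e+02 -1.0000e-02  1.1400e+01] F [ 1.3 -6.5  3.3] w 0.0008
holder xyz mm [-109.5   -2.    12.6]
```

View pics/s6.png

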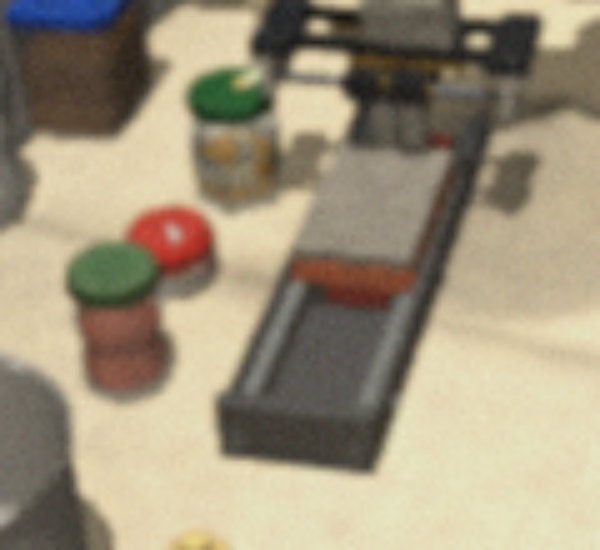

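The front is now about 6 mm past the tooth, which is under the stone at (360,295). The stone therefore holds the tooth down by itself. To clear the jar I'll back off 4 mm, raise the tip above tooth height, and push on.

```bash
python3 -m creep '[{"offset":[0,0.004,0],"angular":[0,0,0],"gripper":0},{"offset":[0,0.005,-0.006],"angular":[0,0,0],"gripper":0},{"offset":[0,0.005,-0.018],"angular":[0,0,0],"gripper":0},{"offset":[0,0.005,-0.029],"angular":[0,0,0],"gripper":0},{"offset":[0,0.005,-0.029],"angular":[0,0,0],"gripper":0}]';python3 m.py
python3 - <<'E'
from h import *
from station import arm
c=arm.camera("side")["img"];cv2.imwrite("pics/s7.png",cv2.resize(c[150:260,160:280][...,::-1],None,fx=5,fy=5))
E
```

```text
time_s: 5.55
tcp_pos: [0.5875, -0.0999, 0.0427]
orientation: [3.141, -0.002, 0.2]
force: [-0.8, 0.2, 0.1]
width: 0.0002
t 5.55 tcp [ 0.5875 -0.0999  0.0427] rpy deg [ 1.7997e+02 -1.0000e-01  1.1460e+01] F [-0.8  0.2  0.1] w 0.0002
holder xyz mm [-113.6   -2.5   42.7]
```

View pics/s7.png

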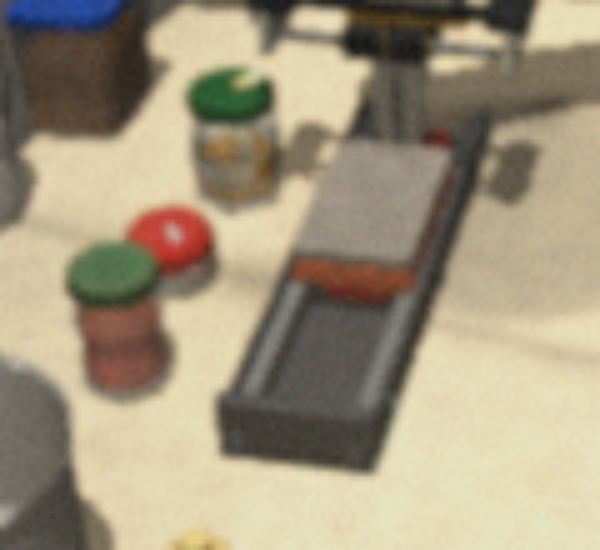

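The stone is flat and still over the tooth. Now I push on at about z = 42.5 mm.

```bash
python3 -m creep '[{"offset":[0,-0.005,0],"angular":[0,0,0],"gripper":0},{"offset":[0,-0.012,0],"angular":[0,0,0],"gripper":0},{"offset":[0,-0.02,0],"angular":[0,0,0],"gripper":0},{"offset":[0,-0.028,0],"angular":[0,0,0],"gripper":0},{"offset":[0,-0.036,0],"angular":[0,0,0],"gripper":0}]';python3 m.py
python3 - <<'E'
from h import *
from station import arm
c=arm.camera("side")["img"];cv2.imwrite("pics/s8.png",cv2.resize(c[150:260,160:280][...,::-1],None,fx=5,fy=5))
E
```

```text
time_s: 6.22
tcp_pos: [0.5795, -0.0638, 0.0413]
orientation: [-3.142, 0.0, 0.201]
force: [0.4, -3.8, -0.6]
width: 0.0004
t 6.225 tcp [ 0.5795 -0.0638  0.0413] rpy deg [-1.7999e+02  2.0000e-02  1.1490e+01] F [ 0.4 -3.8 -0.6] w 0.0004
holder xyz mm [-76.6  -2.   41.3]
```

View pics/s8.png

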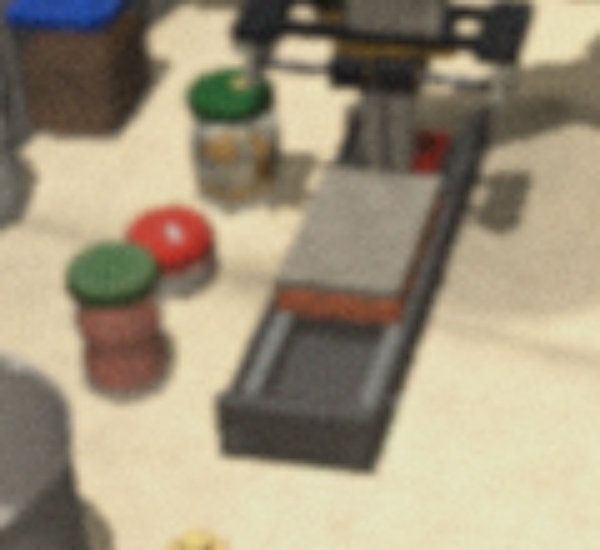

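```bash
python3 -m creep '[{"offset":[0,-0.009,-0.001],"angular":[0,0,0],"gripper":0},{"offset":[0,-0.018,-0.001],"angular":[0,0,0],"gripper":0},{"offset":[0,-0.027,-0.001],"angular":[0,0,0],"gripper":0},{"offset":[0,-0.036,-0.001],"angular":[0,0,0],"gripper":0},{"offset":[0,-0.045,-0.001],"angular":[0,0,0],"gripper":0}]';python3 m.py
python3 - <<'E'
from h import *
from station import arm
c=arm.camera("side")["img"];cv2.imwrite("pics/s9.png",cv2.resize(c[150:260,160:280][...,::-1],None,fx=5,fy=5))
E
```

```text
time_s: 6.9
tcp_pos: [0.5706, -0.0197, 0.0424]
orientation: [-3.142, 0.0, 0.2]
force: [0.7, -2.7, -1.1]
width: 0.0006
t 6.9 tcp [ 0.5706 -0.0197  0.0424] rpy deg [-1.800e+02  1.000e-02  1.148e+01] F [ 0.7 -2.7 -1.1] w 0.0006
holder xyz mm [-31.6  -2.2  42.4]
```

View pics/s9.png

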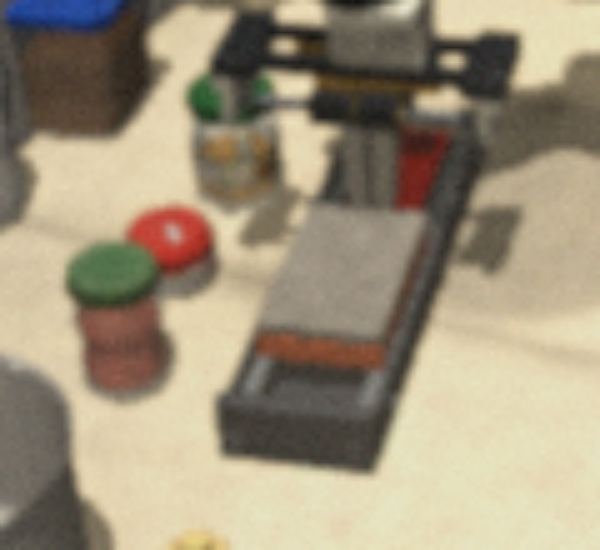

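```bash
python3 -m creep '[{"offset":[0,-0.008,-0.001],"angular":[0,0,0],"gripper":0},{"offset":[0,-0.016,-0.001],"angular":[0,0,0],"gripper":0},{"offset":[0,-0.024,-0.001],"angular":[0,0,0],"gripper":0},{"offset":[0,-0.032,-0.001],"angular":[0,0,0],"gripper":0},{"offset":[0,-0.039,-0.001],"angular":[0,0,0],"gripper":0}]';python3 m.py
python3 - <<'E'
from h import *
from station import arm
c=arm.camera("side")["img"];cv2.imwrite("pics/s10.png",cv2.resize(c[150:260,160:280][...,::-1],None,fx=5,fy=5))
E
```

```text
time_s: 7.58
tcp_pos: [0.5629, 0.0184, 0.0434]
orientation: [-3.142, 0.0, 0.2]
force: [-0.4, -3.4, -1.8]
width: 0.0002
t 7.575 tcp [0.5629 0.0184 0.0434] rpy deg [-1.800e+02  1.000e-02  1.148e+01] F [-0.4 -3.4 -1.8] w 0.0002
holder xyz mm [ 7.3 -2.4 43.4]
```

View pics/s10.png

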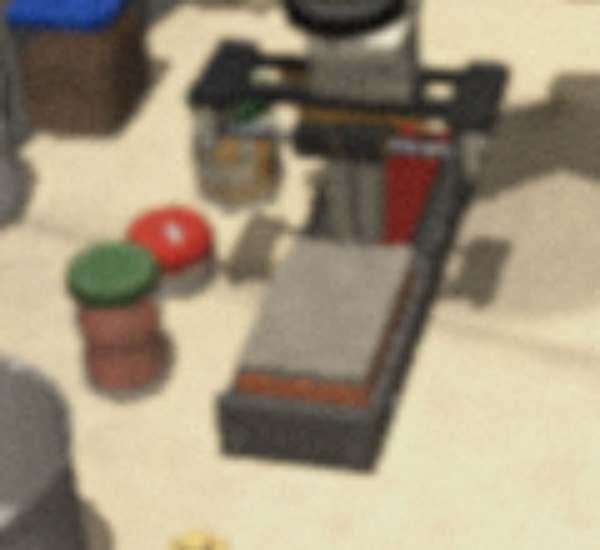

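The front is about 13 mm short of the stop, so I push slowly until the force rises.

```bash
python3 -m creep '[{"offset":[0,-0.003,0],"angular":[0,0,0],"gripper":0},{"offset":[0,-0.006,0],"angular":[0,0,0],"gripper":0},{"offset":[0,-0.008,0],"angular":[0,0,0],"gripper":0},{"offset":[0,-0.010,0],"angular":[0,0,0],"gripper":0},{"offset":[0,-0.011,0],"angular":[0,0,0],"gripper":0}]';python3 m.py
```

```text
time_s: 8.25
tcp_pos: [0.5609, 0.0286, 0.0434]
orientation: [3.142, -0.0, 0.2]
force: [0.8, -3.8, 0.5]
width: 0.0006
t 8.25 tcp [0.5609 0.0286 0.0434] rpy deg [179.99  -0.    11.47] F [ 0.8 -3.8  0.5] w 0.0006
holder xyz mm [17.7 -2.5 43.4]
```

```bash
python3 -m creep '[{"offset":[0,-0.001,0],"angular":[0,0,0],"gripper":0},{"offset":[0,-0.002,0],"angular":[0,0,0],"gripper":0},{"offset":[0,-0.003,0],"angular":[0,0,0],"gripper":0},{"offset":[0,-0.0035,0],"angular":[0,0,0],"gripper":0},{"offset":[0,-0.0035,0],"angular":[0,0,0],"gripper":0}]';python3 m.py
python3 - <<'E'
from h import *
from station import arm
c=arm.camera("side")["img"];cv2.imwrite("pics/s11.png",cv2.resize(c[150:260,160:280][...,::-1],None,fx=5,fy=5))
E
```

```text
time_s: 8.88
tcp_pos: [0.5604, 0.031, 0.0434]
orientation: [3.141, 0.0, 0.199]
force: [1.5, -8.0, 1.3]
width: 0.0006
t 8.875 tcp [0.5604 0.031  0.0434] rpy deg [179.94   0.    11.42] F [ 1.5 -8.   1.3] w 0.0006
holder xyz mm [20.1 -2.5 43.4]
```

View pics/s11.png

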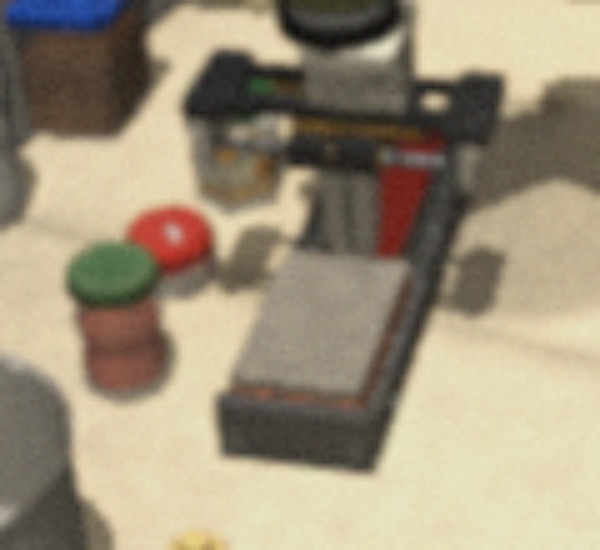

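The force rose to 8 N at an estimated x of about 93 mm, so the stone is against the end stop. I'll back off, lift clear, and look.

```bash
python3 -m creep '[{"offset":[0,0.003,0],"angular":[0,0,0],"gripper":0},{"offset":[0,0.01,-0.005],"angular":[0,0,0],"gripper":0},{"offset":[0,0.025,-0.03],"angular":[0,0,0],"gripper":0},{"offset":[0,0.05,-0.06],"angular":[0,0,0],"gripper":0},{"offset":[0,0.07,-0.085],"angular":[0,0,0],"gripper":0}]'
python3 -m creep '[{"offset":[0,0.01,-0.02],"angular":[0,0,0],"gripper":0},{"offset":[0,0.02,-0.04],"angular":[0,0,0],"gripper":0},{"offset":[0,0.02,-0.045],"angular":[0,0,0],"gripper":0},{"offset":[0,0.02,-0.045],"angular":[0,0,0],"gripper":0},{"offset":[0,0.02,-0.045],"angular":[0,0,0],"gripper":0}]'
python3 - <<'E'
from h import *
from station import arm
s=arm.sense();c=arm.camera("wrist");np.savez("w9.npz",pos=s["tcp_pos"],ori=s["orientation"],**c);cv2.imwrite("pics/w9.png",c["img"][...,::-1])
c=arm.camera("side")["img"];cv2.imwrite("pics/s12.png",cv2.resize(c[150:260,160:280][...,::-1],None,fx=5,fy=5))
E
python3 m.py
```

```text
time_s: 9.55
tcp_pos: [0.5742, -0.0371, 0.1297]
orientation: [-3.141, -0.001, 0.201]
force: [-0.2, 0.4, -0.3]
width: 0.0007
time_s: 10.18
tcp_pos: [0.5776, -0.0555, 0.1727]
orientation: [-3.141, 0.001, 0.201]
force: [0.1, 0.7, 0.3]
width: 0.0003
t 10.275 tcp [ 0.5777 -0.0556  0.1727] rpy deg [-1.7997e+02  6.0000e-02  1.1520e+01] F [ 0.3  0.1 -0.3] w 0.0005
holder xyz mm [-68.2  -1.9 172.7]
```

View pics/w9.png

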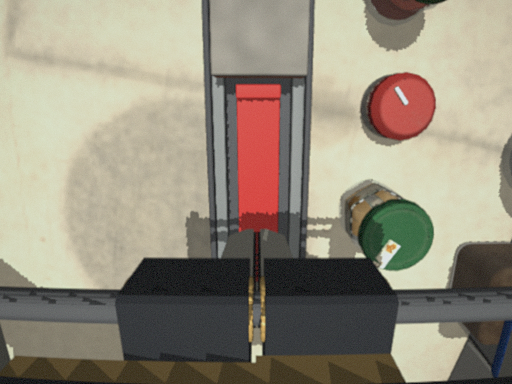

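View pics/s12.png

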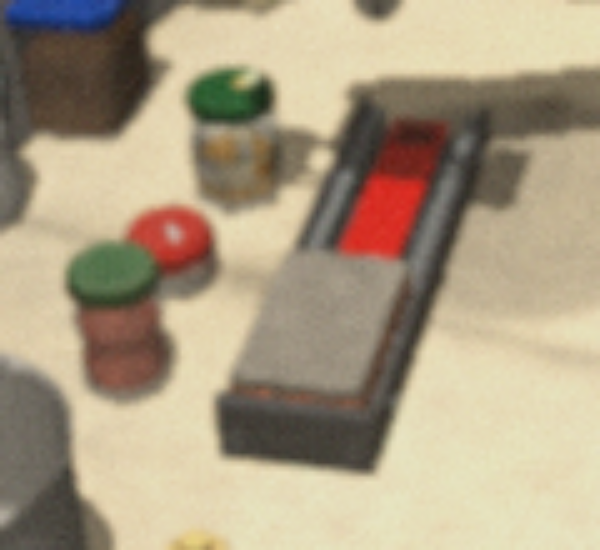

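The tooth shows fully behind the stone, in rows 84–98 of the wrist view, with a dark gap up to the stone's rear at row 76. I'll check the heights and distances by depth.

```bash
python3 - <<'E'
from h import *
c=dict(np.load("w9.npz"));Rt=rot(c["ori"]);T=c["T_tool_cam"];Rm=Rt@T[:3,:3];p=Rt@T[:3,3]+c["pos"]
A=np.deg2rad(101.7);d=np.array([np.cos(A),np.sin(A),0]);O=np.array([.562,.0108,0])
n=["bar","bar","bar","tooth","tooth","stone","stone","runner","table"]
for k,q in zip(n,bydepth(c,[[258,200],[258,150],[258,110],[258,91],[270,91],[258,60],[258,30],[218,150],[150,60]],Rm,p)):print(k,"hx",((q-O)@d*1000).round(1),"z",(q[2]*1000).round(1))
for uv,z in(([258,75.5],.054),([258,84],.034),([258,98],.034)):print(((onplane(c,[uv],z,Rm,p)[0]-O)@d*1000).round(1))
e=onplane(c,[[213,75.5],[306,75.5]],.054,Rm,p);print("rear edge dir deg",np.rad2deg(np.arctan2(*(e[1]-e[0])[[1,0]])).round(2),np.linalg.norm(e[1]-e[0]))
E
```

```text
bar hx -85.8 z 25.2
bar hx -36.4 z 24.2
bar hx 0.8 z 25.7
tooth hx 17.3 z 35.6
tooth hx 17.3 z 35.8
stone hx 40.9 z 54.8
stone hx 63.7 z 55.7
runner hx -35.9 z 27.1
table hx 49.0 z 1.6
28.9
23.4
11.4
rear edge dir deg 11.47 0.07649066259992116
```

```bash
python3 -c "
from station import arm
print(arm.hand_in())"
```

```text
the job is handed in; nothing more can be done
None
```

The whetstone is home in its holder with the tooth up behind it, and I have handed the job in; no verdict was reported. The robot's clock stood at about 10.3 s of the 38 s allowed.

**What I did:**
- With the shut fingertips I pressed the red spring bar down about 11 mm.
- I kept it down while pushing the stone until its front was about 6 mm past the tooth.
- From there the stone held the tooth down by itself. I backed off, raised the tip to about 42 mm to clear the honey jar, and pushed on until the force rose to about 8 N at the end stop. I then withdrew upwards.

**Last checks (wrist camera):**

| Check | Measured | Target |
|---|---|---|
| Tooth top height | about 35.7 mm | 34 mm when up |
| Bar top height | 24–26 mm | 24 mm when up |
| Stone top height | about 55 mm | 54 mm lying flat |
| Stone origin along the lane | about 92–94 mm | 84–97 mm |
| Stone's rear edge | 11.5° | 11.7°, square to the lane |

- **Heights:** the readings run about 1–1.5 mm high throughout; the worktop itself read +1.6 mm.
- **Other things:** in the last pictures the timer and both jars stand where they were. I did not measure the bystanders' positions, and I did not check the weights or the brush. The arm was clear of everything.
- **Disagreement:** the top and wrist cameras differed by about 3 mm across the lane. I split the difference, and it did no harm.

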